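# Take the gap under a doctor bar with a taper gauge

## Task

Check the gap under the clamped round bar of the coating bed: take the taper gauge by its upright grip, lay it flat on the bed and slide its thin end under the middle of the bar, square to it, until you feel it drag snugly between bar and bed. Do not force it (a push of 5 to 10 N is right) and do not lean on the bed or the bar; then let go and leave the gauge lying wedged there so that it can be read, with the other things left where they are.

Things in the scene. Friction and masses are not known exactly. Their poses are not given: they have to be found in the camera images.
- gauge: Loose steel taper gauge, 155 mm long, 22 mm wide, about 120 g, lying flat on the worktop left of the bed, tip away from the robot, a black upright grip on its thick rear end. Origin on the underside below the grip's centre; x points to the thin tip, z up. Rear body (x -25 to 30 mm) 14 mm thick; from x = 30 mm the upper face slopes evenly down to 3 mm thick at the tip (x = 130 mm).
- gauge_tip (a point): Middle of the gauge's thin tip, on the underside, 130 mm along x from the gauge's origin; same axes. The taper is 1.1 mm per 10 mm, gentle enough for the gauge to stay wedged by friction when it is let go in a snug fit.
- gauge_grip (a point): Centre of the gauge's grip, 46 mm above its underside: the place to hold it, fingers closing along the gauge's y. The grip is 36 mm long along x, 12 mm wide along y, and reaches from 14 to 59 mm above the underside.
- bed: Coating bed, fixed: flat metal plate 200 mm (x) by 190 mm (y), 12 mm thick, origin at the centre of its underside, x away from the robot, z up. On it two posts (70 mm tall, y = +/-80 mm) hold a round steel bar, 16 mm thick, that lies along y 50 mm beyond the plate's centre, free over 130 mm, with a 26 mm clamp block at each end.
- bar_foot (a point): Point on the bed's upper face below the middle of the bar; axes of the bed, x away from the robot: the way to slide the gauge in. The bar's height is unmeasured and differs each time: a gap of 5 to 10 mm to the plate, so the gauge meets it when its tip is 18 to 64 mm beyond this point. Stiff springs back the bar (15 N per mm of lift, up to 4 mm).
- marker_b: Marker pen lying down, 135 mm long, 17 mm thick; a bystander.
- forceps: Steel forceps lying flat, 124 mm long, 7 mm thick; a bystander.
- beaker_50: Small empty clear beaker, 46 mm across, 58 mm high, origin at the centre of its underside; a bystander.

How it is judged:
By the outcome, as a careful person would: the job done as asked, in the order asked, and still so for the second after the job is handed in, with the robot touching nothing.
It also fails if it takes over 64 s, if anything falls off the work surface, if the arm or the gripper's body presses on something with over 40 N, if the wrist force passes 120 N, or if a joint passes its speed limit or range.

## Robot

A 7-joint arm with a two-finger parallel gripper is mounted at the origin on a cart in front of the work surface, level with it; the furniture and walls round the work are solid. World frame = base frame: x ahead of the robot, y to its left, z up, the work surface at z = 0. Lengths are in m, angles in rad, forces in N, time in s.
With the tool pointing down it reaches from about 0.4 to 0.85 m from the base axis. Payload 4.5 kg.
Tool frame: the origin (TCP) lies midway between the tips of the shut fingers; the grasp point (between the pads) lies 19 mm behind it; z points along the fingers, y is the direction in which the jaws open and shut (so a half turn about z gives the same grasp; the last joint's range is limited). The gripper opens to 88 mm and grips with 3 to 60 N. Pads are 18 mm wide; open, the fingers measure 123 mm over their backs; the gripper's body (75 mm by 187 mm) begins 45 mm behind the grasp point.
Start: joints at [-1.271, 0.689, -0.195, 1.565, 0.157, 0.902, -0.215], TCP at [0.164, 0.603, 0.239] pointing down, gripper open.
Joint ranges: [-3.01, 3.01], [-0.46, 2.08], [-1.47, 1.51], [0.13, 2.56], [-1, 4.14], [0.04, 2.09], [-2.66, 2.66]. Speed limits (rad/s): [2.57, 2.57, 3.14, 3.14, 3.14, 3.14, 3.14].

## Interface

Orientations are given as a unit quaternion [x, y, z, w].
In Python, from plant import get_state, snapshot, finish_job, regions_of gives the robot as it stands.
- The arm moves only by the tool send_rows, never from a script. Its argument "series" is a list of rows, each an object of numbers: "grip": the opening, from 0 (shut) to 1 (fully open); "dx", "dy", "dz": the shift along the tool's x, y, z in mm; "turn": the turn about the tool's z in rad. A call has 1 to 20 rows; each row shifts and turns the commanded pose from where the row before left it, along the tool's axes as they then stand; what a row does not reach is not made up. A row lasts 1/10 s, in which the tool goes at most 50 mm and 8.59 degrees, less where a joint would pass 70% of its speed; a pose out of reach is approached as far as the arm can. A call is refused whole if a number of a shift passes 50 or a number of a turn 0.15, either way. A call with a gripper value outside its range is refused whole. The fingers move at their own pace and stop on an object; "force" is the grip in N (left out, the last holds). Time passes only in rows, so rows that do not move let the fingers close. It gives the time, the measured TCP pose, the force and the opening at its end, in the units of the state.
- get_state(): the state, without advancing time (a new reading comes with each control period).
- snapshot(name): name is "scene" or "side" or "wrist"; returns a dict with "img" (384x512x3 uint8, red, green, blue), "depth" (384x512 float32, m along the optical axis (not along the pixel's ray), 0 where there is no reading), "fov_y" (degrees; the focal length in pixels is half the picture's height over the tangent of half this angle, whatever the lens; pixels are square), "cx", "cy" (the principal point, pixels), "R" (3x3) and "t" (3): a world point X has camera coordinates R X + t. Camera axes: x right, y down, z forward; pixel columns grow to the right and rows downward; lengths in m; the calibration is good to about 2 mm. The wrist camera is an equidistant fisheye: a pixel r from the principal point sees the ray r / f radians off the axis. A picture is of the moment at which its call begins.
- finish_job(): hands the job in, once; it reports no verdict.
Trained networks look in a picture, given as the dict that the camera call returned (one of the last four; its "shot" number tells which), for a name from the list of things; names that differ only in an ending like _2 or _b are one class to them, and where a whole thing is asked for, a point or a joint stands for the part that bears it (a point fixed in the world has none). Each returns a list of dicts, best first, with "score" (0 to 1); they miss things now and then, are a little off and sometimes report something else, mostly with a low value. They report only what shows in the picture. A call takes as long as a camera call.
- regions_of(picture, target): "pixels" (384x512 bool, what is visible of it) and "extent" ([left, top, right, bottom] in pixels, round what is visible of it).
The state is a dict: "clock": time; "q": joint angles; "qd": joint speeds; "joint_torque": joint torques, N m; "tool_pos": TCP position; "eef_rot": TCP orientation; "contact_force": force on the tool from outside, world axes, zero at the start; "moment": the same for the moment, N m; "opening": opening from 0.0 (shut) to 1.0 (fully open).
Only numpy, scipy, OpenCV 4.12 (cv2) and the standard library are available. Lean on these libraries where they do the work, as an engineer would, in place of code of your own. Each camera call takes 0.05 s, during which the arm holds its last target.

## Working session

There is one attempt and no reset: what is moved stays moved. The work goes in short steps, Python scripts to look and compute and a tool call to move; the robot and the scene stay as the last step left them, time stands still between calls to the robot, and variables do not carry over. Pictures are saved under pics/ and viewed, and the job is handed in when it is done.

Besides the shell and the picture viewer there is one more tool, called after "Request:" by a JSON object that holds its "op" and its "data". send_rows: Moves the arm, as the interface text tells. Its arguments: {"type":"object","properties":{"series":{"type":"array","items":{"type":"object","properties":{"grip":{"type":"number"},"dx":{"type":"number"},"dy":{"type":"number"},"dz":{"type":"number"},"turn":{"type":"number"}}}},"force":{"type":"number"}},"required":["series"]}

```bash
mkdir -p pics; cat > h.py <<'E'
import numpy as np,cv2
from plant import *
def save(s,n):cv2.imwrite('pics/'+n,s['img'][:,:,::-1])
def cloud(s):
    h,w=s['depth'].shape;f=h/2/np.tan(np.radians(s['fov_y'])/2)
    v,u=np.mgrid[:h,:w];d=s['depth'];x=(u-s['cx'])/f;y=(v-s['cy'])/f
    P=np.stack([x*d,y*d,d],-1);return (P-np.array(s['t']))@np.array(s['R'])
E
python3 - <<'E'
from h import *
st=get_state();print({k:np.round(v,4) for k,v in st.items()})
for n in('scene','side'):
    s=snapshot(n);save(s,n+'0.png')
    P=cloud(s);print(n,s['fov_y'],-np.array(s['R']).T@np.array(s['t']))
    for o in('gauge','bed','marker_b','forceps','beaker_50'):
        for r in regions_of(s,o)[:2]:
            m=r['pixels']&(s['depth']>0);q=P[m]
            print(o,round(r['score'],2),np.round(r['extent']),np.round(np.median(q,0),3),np.round(np.percentile(q,2,axis=0),3),np.round(np.percentile(q,98,axis=0),3))
E
```

```text
{'clock': np.float64(0.0), 'q': array([-1.2712,  0.69  , -0.1945,  1.5664,  0.1573,  0.9025, -0.2151]), 'qd': array([ 0.0018,  0.0017,  0.0001,  0.0005,  0.0004, -0.0017, -0.0018]), 'joint_torque': array([ 1.00000e-04, -5.27570e+01, -1.26660e+00, -1.53429e+01,
       -5.25000e-02,  6.50000e-03,  2.00000e-04]), 'tool_pos': array([0.164 , 0.6024, 0.2379]), 'eef_rot': array([ 1.325e-01,  9.912e-01, -9.000e-04, -1.000e-04]), 'contact_force': array([ 0.5592, -0.4099,  0.051 ]), 'moment': array([-0.0325, -0.0281,  0.0326]), 'opening': np.float64(0.9996)}
scene 50.55581340696698 [ 0.12698436 -0.71579729  0.6300362 ]
gauge 0.56 [180. 185. 229. 205.] [0.446 0.254 0.012] [0.408 0.247 0.   ] [0.556 0.278 0.059]
bed 0.79 [219. 189. 300. 260.] [0.522 0.066 0.013] [ 0.443 -0.047  0.002] [0.661 0.129 0.069]
bed 0.56 [261. 304. 299. 316.] [ 0.444 -0.226  0.005] [ 0.413 -0.239 -0.001] [ 0.471 -0.222  0.008]
marker_b 0.74 [176. 185. 231. 206.] [0.447 0.254 0.012] [0.409 0.247 0.   ] [0.554 0.298 0.059]
marker_b 0.63 [259. 166. 279. 185.] [0.711 0.265 0.015] [0.702 0.204 0.006] [0.723 0.321 0.019]
forceps 0.69 [261. 305. 297. 318.] [ 0.446 -0.227  0.004] [ 0.414 -0.24  -0.001] [ 0.474 -0.222  0.008]
beaker_50 0.48 [231. 148. 241. 170.] [0.644 0.366 0.041] [0.628 0.356 0.003] [0.669 0.402 0.059]
side 54.846559587378536 [0.25731464 1.0914724  0.57721703]
gauge 0.61 [237. 215. 293. 240.] [0.449 0.263 0.013] [0.412 0.246 0.   ] [0.554 0.272 0.059]
bed 0.64 [219. 164. 300. 210.] [0.559 0.047 0.013] [ 0.456 -0.064  0.004] [0.658 0.131 0.053]
marker_b 0.69 [170. 205. 200. 233.] [0.716 0.272 0.014] [0.705 0.206 0.005] [0.73  0.332 0.018]
forceps 0.45 [288. 162. 314. 169.] [ 0.465 -0.233  0.006] [ 0.423 -0.252  0.001] [ 0.51  -0.219  0.01 ]
beaker_50 0.6 [178. 223. 196. 249.] [0.648 0.39  0.039] [0.631 0.356 0.007] [0.672 0.399 0.059]
```

```bash
python3 - <<'E'
import cv2
a=cv2.imread('pics/scene0.png')[130:330,150:350];b=cv2.imread('pics/side0.png')[130:270,140:340]
cv2.imwrite('pics/a.png',cv2.resize(a,(600,600),interpolation=cv2.INTER_CUBIC))
cv2.imwrite('pics/b.png',cv2.resize(b,(800,560),interpolation=cv2.INTER_CUBIC))
E
```

```text
(no output)
```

View pics/a.png

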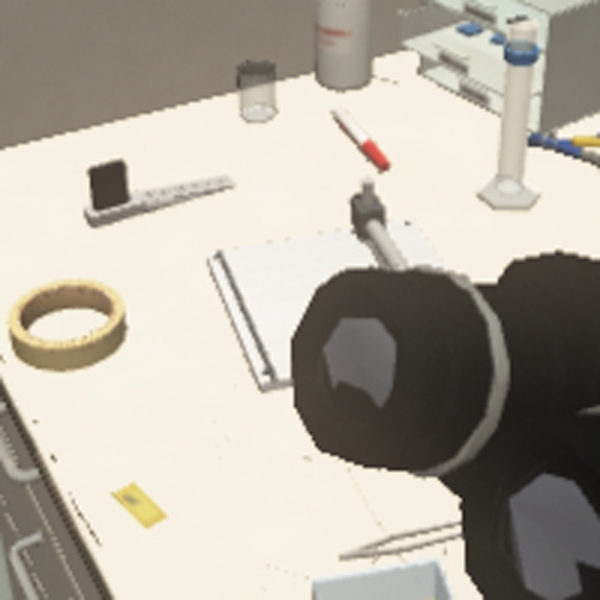

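View pics/b.png

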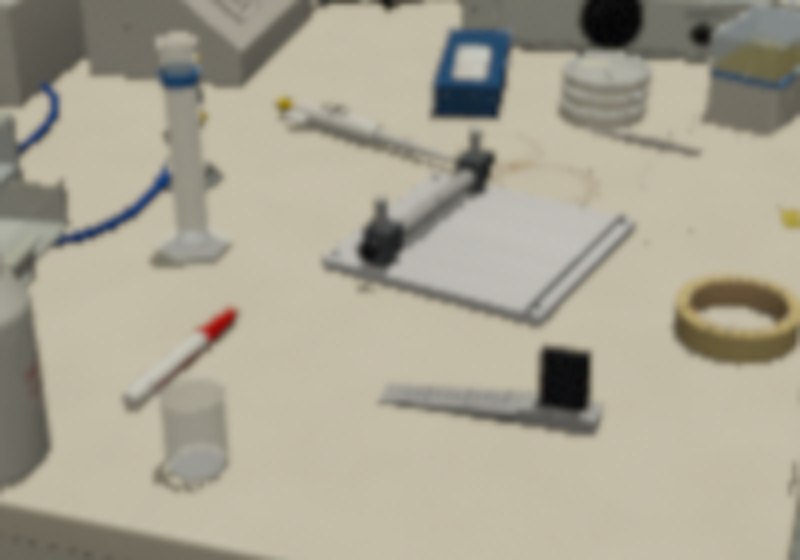

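```bash
python3 - <<'E'
from h import *
for n in('scene','side'):
    s=snapshot(n);P=cloud(s)
    m=regions_of(s,'gauge')[0]['pixels']&(s['depth']>0);q=P[m];im=s['img'][m]
    g=q[(q[:,2]>.03)];print(n,'grip',len(g),g.min(0),g.max(0),g.mean(0))
    b=q[(q[:,2]<.03)&(q[:,2]>.002)]
    r=cv2.minAreaRect((b[:,:2]*1000).astype(np.float32));print('body',r)
    g=cv2.minAreaRect((g[:,:2]*1000).astype(np.float32));print('grip',g)
    m=regions_of(s,'bed')[0]['pixels']&(s['depth']>0);q=P[m]
    # plate
    b=q[(q[:,2]<.018)&(q[:,2]>.008)];print('bed',cv2.minAreaRect((b[:,:2]*1000).astype(np.float32)),np.median(b[:,2]))
    c=q[(q[:,2]>.02)];print(len(c),cv2.minAreaRect((c[:,:2]*1000).astype(np.float32)))
E
```

```text
scene grip 123 [0.41342265 0.25036514 0.03002163] [0.45127998 0.26285023 0.06156634] [0.43089426 0.25464855 0.04585235]
body ((483.38775634765625, 259.9425048828125), (154.1787872314453, 28.404727935791016), 4.075761318206787)
grip ((432.35736083984375, 256.5557556152344), (37.90267562866211, 12.448526382446289), 0.334251344203949)
bed ((556.3232421875, 28.085494995117188), (193.2641143798828, 199.68496704101562), 78.28115844726562) 0.012630568421520078
236 ((449.3596496582031, -204.62301635742188), (737.6536865234375, 51.17999267578125), 58.38026428222656)
side grip 115 [0.41835817 0.25735517 0.03001595] [0.44977504 0.26611759 0.06041255] [0.43462606 0.26233621 0.04508476]
body ((485.7636413574219, 253.4092559814453), (151.46327209472656, 37.590824127197266), 0.7283828258514404)
grip ((434.03558349609375, 261.70428466796875), (8.582557678222656, 31.464092254638672), 89.02313232421875)
bed ((558.6534423828125, 27.52924346923828), (195.15957641601562, 201.8619384765625), 78.18582153320312) 0.01316707850584197
305 ((608.8517456054688, 15.387474060058594), (216.6182403564453, 28.783588409423828), 78.94464874267578)
```

Request:
{"op": "send_rows", "data": {"series": [{"dx":-29,"dy":-22,"grip":1},{"dx":-29,"dy":-22},{"dx":-29,"dy":-22},{"dx":-29,"dy":-22},{"dx":-29,"dy":-22},{"dx":-29,"dy":-22},{"dx":-29,"dy":-22},{"dx":-29,"dy":-22},{"dx":-29,"dy":-22},{"dx":-29,"dy":-22},{"dx":-29,"dy":-21},{"dx":-30,"dy":-21},{"turn":-0.1},{"turn":-0.1},{"turn":-0.1},{"dz":0},{"dz":0}]}}

```text
schema error: expected keys grip, dx, dy, dz, turn
```

```bash
cat >> h.py <<'E'
from scipy.spatial.transform import Rotation as Rn
def wcloud(s):
    h,w=s['depth'].shape;f=h/2/np.tan(np.radians(s['fov_y'])/2)
    v,u=np.mgrid[:h,:w];d=s['depth'];a=u-s['cx'];b=v-s['cy'];r=np.hypot(a,b)+1e-9;th=r/f
    k=np.tan(np.minimum(th,1.5))/r
    P=np.stack([a*k*d,b*k*d,d],-1);return (P-np.array(s['t']))@np.array(s['R']),th
E
python3 - <<'E'
from h import *
st=get_state();print({k:np.round(st[k],4) for k in('clock','q','tool_pos','eef_rot','contact_force')})
R=Rn.from_quat(st['eef_rot']).as_matrix();print(R.round(3))
s=snapshot('wrist');save(s,'w1.png');print(s['fov_y'],-np.array(s['R']).T@np.array(s['t']))
P,th=wcloud(s)
for o in('gauge','bed'):
  for r in regions_of(s,o)[:1]:
    m=r['pixels']&(s['depth']>0)&(th<1.3);q=P[m];print(o,r['score'],r['extent'],m.sum())
    if o=='gauge':
      for nm,z in(('grip',q[q[:,2]>.035]),('body',q[(q[:,2]<.03)&(q[:,2]>.0015)])):
        if len(z)>5: print(nm,cv2.minAreaRect((z[:,:2]*1000).astype(np.float32)),z[:,2].max())
    else:
      b=q[(q[:,2]<.018)&(q[:,2]>.008)];print(cv2.minAreaRect((b[:,:2]*1000).astype(np.float32)),np.median(b[:,2]))
E
```

```text
{'clock': np.float64(0.9), 'q': array([-1.2712,  0.6891, -0.1946,  1.5653,  0.1573,  0.9025, -0.2151]), 'tool_pos': array([0.1642, 0.6031, 0.2388]), 'eef_rot': array([ 1.325e-01,  9.912e-01,  1.000e-04, -0.000e+00]), 'contact_force': array([-0.9294, -0.0922,  0.1863])}
[[-0.965  0.263  0.   ]
 [ 0.263  0.965  0.   ]
 [ 0.     0.    -1.   ]]
65.70646984690485 [0.09069398 0.62351604 0.38424479]
```

View pics/w1.png

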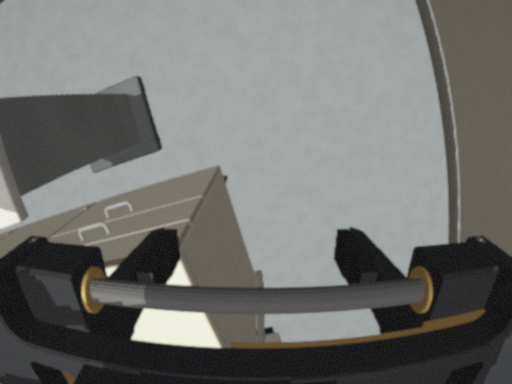

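Request:
{"op": "send_rows", "data": {"series": [{"grip":1,"dx":-29,"dy":-22,"dz":0,"turn":0},{"grip":1,"dx":-29,"dy":-22,"dz":0,"turn":0},{"grip":1,"dx":-29,"dy":-22,"dz":0,"turn":0},{"grip":1,"dx":-29,"dy":-22,"dz":0,"turn":0},{"grip":1,"dx":-29,"dy":-22,"dz":0,"turn":0},{"grip":1,"dx":-29,"dy":-22,"dz":0,"turn":0},{"grip":1,"dx":-29,"dy":-22,"dz":0,"turn":0},{"grip":1,"dx":-29,"dy":-22,"dz":0,"turn":0},{"grip":1,"dx":-29,"dy":-22,"dz":0,"turn":0},{"grip":1,"dx":-29,"dy":-22,"dz":0,"turn":0},{"grip":1,"dx":-29,"dy":-21,"dz":0,"turn":0},{"grip":1,"dx":-30,"dy":-21,"dz":0,"turn":0},{"grip":1,"dx":0,"dy":0,"dz":0,"turn":-0.1},{"grip":1,"dx":0,"dy":0,"dz":0,"turn":-0.1},{"grip":1,"dx":0,"dy":0,"dz":0,"turn":-0.1},{"grip":1,"dx":0,"dy":0,"dz":0,"turn":0},{"grip":1,"dx":0,"dy":0,"dz":0,"turn":0}]}}

```text
clock: 2.75
tool_pos: [0.4322, 0.2586, 0.2388]
eef_rot: [-0.016, 1.0, 0.0, 0.0]
contact_force: [0.7, 0.7, 0.3]
opening: 1.002
```

```bash
cat > look.py <<'E'
from h import *
import sys
n=sys.argv[1]
st=get_state();print({k:np.round(st[k],4) for k in('clock','q','tool_pos','eef_rot','contact_force','opening')})
R=Rn.from_quat(st['eef_rot']).as_matrix();print(R.round(3))
s=snapshot('wrist');save(s,n);print(-np.array(s['R']).T@np.array(s['t']))
P,th=wcloud(s)
for o in('gauge','bed'):
  for r in regions_of(s,o)[:1]:
    m=r['pixels']&(s['depth']>0)&(th<1.3);q=P[m];print(o,r['score'],r['extent'],m.sum())
    if o=='gauge':
      for nm,z in(('grip',q[q[:,2]>.035]),('top',q[q[:,2]>.055]),('body',q[(q[:,2]<.03)&(q[:,2]>.0015)])):
        if len(z)>5: print(nm,cv2.minAreaRect((z[:,:2]*1000).astype(np.float32)),z[:,2].max())
    else:
      b=q[(q[:,2]<.018)&(q[:,2]>.008)];print(cv2.minAreaRect((b[:,:2]*1000).astype(np.float32)),np.median(b[:,2]))
E
python3 look.py w2.png
```

```text
{'clock': np.float64(2.75), 'q': array([-0.4123,  0.5445, -0.3405,  1.9211,  0.2655,  0.7192,  0.6942]), 'tool_pos': array([0.4322, 0.2586, 0.2388]), 'eef_rot': array([-1.590e-02,  9.999e-01,  2.000e-04,  1.000e-04]), 'contact_force': array([0.7304, 0.7313, 0.2524]), 'opening': np.float64(1.0019)}
[[-0.999 -0.032  0.   ]
 [-0.032  0.999  0.   ]
 [-0.     0.    -1.   ]]
[0.35603953 0.25650172 0.38426088]
gauge 0.74 [246.7, 142.3, 264.5, 250.5] 1739
grip ((432.4986877441406, 258.463134765625), (34.988033294677734, 10.65097427368164), 1.4763522148132324) 0.06057299305046481
top ((432.6092834472656, 258.60479736328125), (34.77476501464844, 10.312155723571777), 1.5833537578582764) 0.06057299305046481
body ((485.0023193359375, 259.6370544433594), (154.85858154296875, 22.0411376953125), 1.4352918863296509) 0.029953442656512886
bed 0.69 [57.0, 161.5, 169.2, 278.9] 7732
((534.6994018554688, 31.853134155273438), (191.06715393066406, 155.03147888183594), 78.09503173828125) 0.011441276945076835
```

View pics/w2.png

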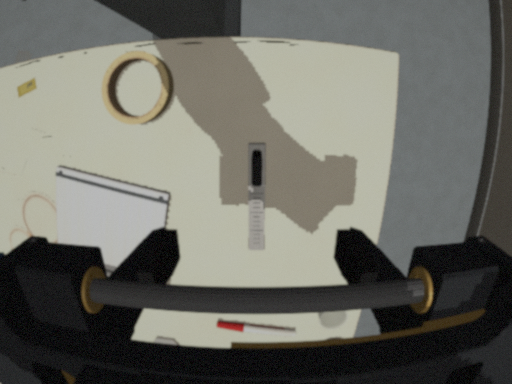

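Request:
{"op": "send_rows", "data": {"force": 40, "series": [{"grip":1,"dx":0,"dy":0,"dz":30,"turn":0},{"grip":1,"dx":0,"dy":0,"dz":30,"turn":0.007},{"grip":1,"dx":0,"dy":0,"dz":30,"turn":0},{"grip":1,"dx":0,"dy":0,"dz":30,"turn":0},{"grip":1,"dx":0,"dy":0,"dz":30,"turn":0},{"grip":1,"dx":0,"dy":0,"dz":30,"turn":0},{"grip":1,"dx":0,"dy":0,"dz":20,"turn":0},{"grip":1,"dx":0,"dy":0,"dz":12,"turn":0},{"grip":1,"dx":0,"dy":0,"dz":0,"turn":0},{"grip":1,"dx":0,"dy":0,"dz":0,"turn":0}]}}

```text
clock: 3.9
tool_pos: [0.4324, 0.2589, 0.0272]
eef_rot: [-0.014, 1.0, 0.0, 0.0]
contact_force: [-0.5, 0.4, 0.5]
opening: 1.006
```

Request:
{"op": "send_rows", "data": {"force": 40, "series": [{"grip":0,"dx":0,"dy":0,"dz":0,"turn":0},{"grip":0,"dx":0,"dy":0,"dz":0,"turn":0},{"grip":0,"dx":0,"dy":0,"dz":0,"turn":0},{"grip":0,"dx":0,"dy":0,"dz":0,"turn":0},{"grip":0,"dx":0,"dy":0,"dz":0,"turn":0},{"grip":0,"dx":0,"dy":0,"dz":0,"turn":0},{"grip":0,"dx":0,"dy":0,"dz":0,"turn":0},{"grip":0,"dx":0,"dy":0,"dz":0,"turn":0}]}}

```text
clock: 4.7
tool_pos: [0.432, 0.2586, 0.0267]
eef_rot: [-0.014, 1.0, 0.0, -0.0]
contact_force: [0.4, 0.0, 0.1]
opening: 0.298
```

Request:
{"op": "send_rows", "data": {"series": [{"grip":0,"dx":0,"dy":0,"dz":0,"turn":0},{"grip":0,"dx":0,"dy":0,"dz":0,"turn":0},{"grip":0,"dx":0,"dy":0,"dz":0,"turn":0},{"grip":0,"dx":0,"dy":0,"dz":0,"turn":0},{"grip":0,"dx":0,"dy":0,"dz":0,"turn":0}]}}

```text
clock: 5.2
tool_pos: [0.4321, 0.2586, 0.0267]
eef_rot: [-0.014, 1.0, 0.0, -0.0]
contact_force: [-0.3, -1.0, -0.7]
opening: 0.131
```

Request:
{"op": "send_rows", "data": {"series": [{"grip":0,"dx":0,"dy":0,"dz":-5,"turn":0},{"grip":0,"dx":0,"dy":0,"dz":-15,"turn":0},{"grip":0,"dx":0,"dy":0,"dz":-25,"turn":0},{"grip":0,"dx":0,"dy":0,"dz":-30,"turn":0},{"grip":0,"dx":0,"dy":0,"dz":-25,"turn":0},{"grip":0,"dx":-1,"dy":-19,"dz":0,"turn":0},{"grip":0,"dx":-2,"dy":-19,"dz":0,"turn":0},{"grip":0,"dx":-2,"dy":-19,"dz":0,"turn":0},{"grip":0,"dx":-2,"dy":-19,"dz":0,"turn":0},{"grip":0,"dx":-2,"dy":-19,"dz":0,"turn":0},{"grip":0,"dx":-1,"dy":-19,"dz":0,"turn":0},{"grip":0,"dx":-1,"dy":-19,"dz":0,"turn":0},{"grip":0,"dx":-1,"dy":-19,"dz":0,"turn":0},{"grip":0,"dx":-1,"dy":-19,"dz":0,"turn":0},{"grip":0,"dx":-1,"dy":-19,"dz":0,"turn":0},{"grip":0,"dx":0,"dy":-19,"dz":0,"turn":0.08},{"grip":0,"dx":0,"dy":0,"dz":0,"turn":0.08},{"grip":0,"dx":0,"dy":0,"dz":0,"turn":0.074},{"grip":0,"dx":0,"dy":0,"dz":0,"turn":0},{"grip":0,"dx":0,"dy":0,"dz":0,"turn":0}]}}

```text
clock: 7.2
tool_pos: [0.4517, 0.0501, 0.1269]
eef_rot: [0.102, 0.995, -0.0, 0.0]
contact_force: [0.6, -0.3, -0.9]
opening: 0.13
```

```bash
python3 look.py w3.png
python3 - <<'E'
from h import *
for n in('scene','side'):
    s=snapshot(n);save(s,n+'1.png');P=cloud(s)
    m=regions_of(s,'bed')[0]['pixels']&(s['depth']>0);q=P[m]
    b=q[(q[:,2]<.018)&(q[:,2]>.008)];print('bed',cv2.minAreaRect((b[:,:2]*1000).astype(np.float32)),np.median(b[:,2]))
    c=q[(q[:,2]>.02)&(q[:,0]>.5)&(q[:,2]<.09)];print(len(c),cv2.minAreaRect((c[:,:2]*1000).astype(np.float32)),c[:,2].max())
E
```

```text
{'clock': np.float64(7.2), 'q': array([-0.083 ,  0.685 , -0.2047,  2.1684,  0.4155,  0.3244,  0.7275]), 'tool_pos': array([0.4517, 0.0501, 0.1269]), 'eef_rot': array([ 0.1022,  0.9948, -0.    ,  0.    ]), 'contact_force': array([ 0.5837, -0.2955, -0.9368]), 'opening': np.float64(0.13)}
[[-0.979  0.203  0.   ]
 [ 0.203  0.979 -0.   ]
 [-0.    -0.    -1.   ]]
[0.37712084 0.06603866 0.27236175]
gauge 0.86 [239.3, 193.2, 276.1, 341.2] 3831
grip ((486.5708312988281, 43.02931213378906), (22.390607833862305, 124.07511138916016), 78.11058044433594) 0.20304633965559257
top ((486.5708312988281, 43.02931213378906), (22.390607833862305, 124.07511138916016), 78.11058044433594) 0.20304633965559257
bed 0.9 [159.9, 192.8, 351.9, 343.7] 8708
((552.0896606445312, 28.29168701171875), (190.2481231689453, 188.56842041015625), 78.44048309326172) 0.011338221713834438
bed ((555.1383056640625, 27.273223876953125), (195.39462280273438, 200.8111114501953), 77.12557220458984) 0.012583221929635662
197 ((614.7019653320312, 50.072853088378906), (96.9939956665039, 25.3386287689209), 82.95655822753906) 0.07104681639215742
bed ((557.2093505859375, 13.497543334960938), (221.2626190185547, 201.62901306152344), 78.34867858886719) 0.013310842590265775
298 ((608.24560546875, 16.508010864257812), (215.04489135742188, 29.879194259643555), 79.33796691894531) 0.0730854566433158
```

View pics/w3.png

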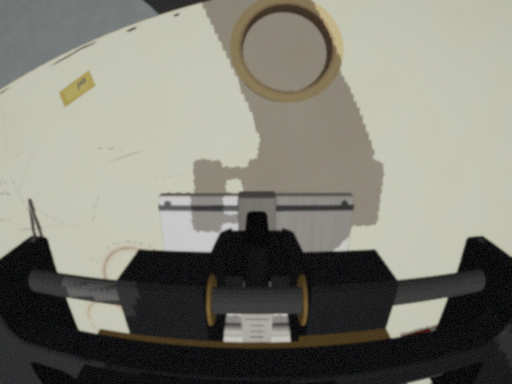

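View pics/side1.png

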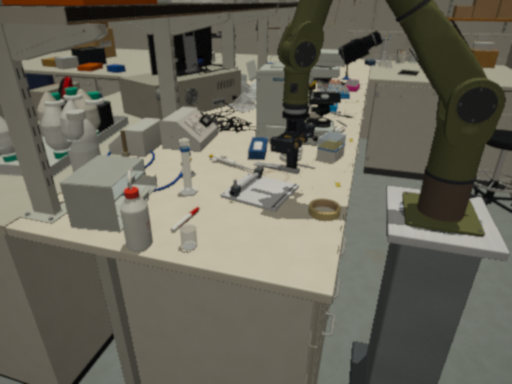

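Request:
{"op": "send_rows", "data": {"series": [{"grip":0,"dx":0,"dy":-0.6,"dz":20,"turn":0},{"grip":0,"dx":0,"dy":0,"dz":25,"turn":0},{"grip":0,"dx":0,"dy":0,"dz":20,"turn":0},{"grip":0,"dx":0,"dy":0,"dz":12,"turn":0},{"grip":0,"dx":0,"dy":0,"dz":6,"turn":0},{"grip":0,"dx":0,"dy":0,"dz":3,"turn":0},{"grip":0,"dx":0,"dy":0,"dz":0,"turn":0},{"grip":0,"dx":0,"dy":0,"dz":0,"turn":0},{"grip":0,"dx":0,"dy":0,"dz":0,"turn":0}]}}

```text
clock: 8.45
tool_pos: [0.452, 0.0495, 0.0413]
eef_rot: [0.103, 0.995, 0.0, 0.001]
contact_force: [0.2, 0.2, -1.6]
opening: 0.129
```

```bash
python3 - <<'E'
from h import *
st=get_state();print({k:np.round(st[k],4) for k in('clock','tool_pos','eef_rot','contact_force','moment','joint_torque')})
s=snapshot('side');save(s,'side2.png')
cv2.imwrite('pics/side2c.png',cv2.resize(s['img'][150:230,200:320,::-1],(780,520),interpolation=cv2.INTER_CUBIC))
E
```

```text
{'clock': np.float64(8.45), 'tool_pos': array([0.452 , 0.0495, 0.0413]), 'eef_rot': array([1.033e-01, 9.946e-01, 3.000e-04, 5.000e-04]), 'contact_force': array([ 0.2126,  0.2163, -1.6205]), 'moment': array([-0.031 ,  0.0206, -0.0009]), 'joint_torque': array([-4.38000e-02, -4.65582e+01,  9.25000e-01, -1.34600e+00,
       -4.00000e-04,  3.22000e-02,  6.00000e-04])}
```

View pics/side2c.png

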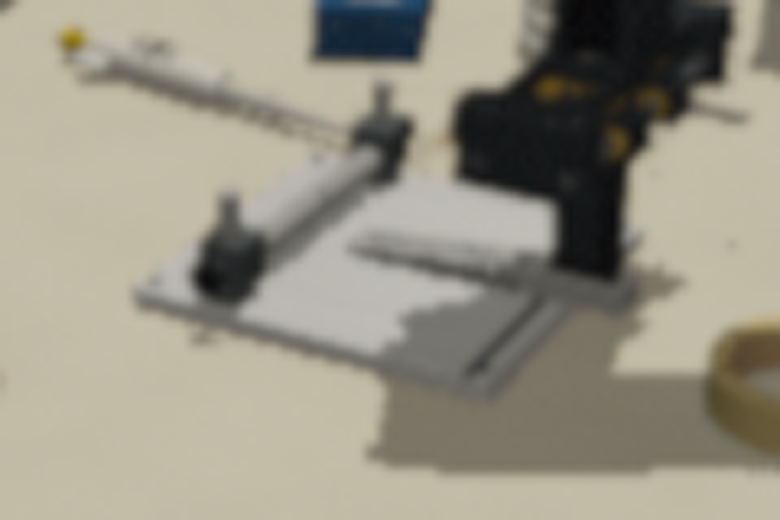

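Request:
{"op": "send_rows", "data": {"series": [{"grip":0,"dx":0,"dy":0,"dz":1,"turn":0},{"grip":0,"dx":0,"dy":0,"dz":0.8,"turn":0},{"grip":0,"dx":0,"dy":0,"dz":0,"turn":0},{"grip":0,"dx":0,"dy":0,"dz":0,"turn":0}]}}

```text
clock: 8.9
tool_pos: [0.4516, 0.0495, 0.0389]
eef_rot: [0.103, 0.995, 0.0, -0.0]
contact_force: [-0.5, 0.3, -1.3]
opening: 0.134
```

Request:
{"op": "send_rows", "data": {"series": [{"grip":0,"dx":0,"dy":0,"dz":0.5,"turn":0},{"grip":0,"dx":0,"dy":0,"dz":0,"turn":0},{"grip":0,"dx":0,"dy":0,"dz":0,"turn":0}]}}

```text
clock: 9.2
tool_pos: [0.4516, 0.0495, 0.0386]
eef_rot: [0.103, 0.995, 0.0, 0.0]
contact_force: [-0.5, -0.2, 3.8]
opening: 0.138
```

Request:
{"op": "send_rows", "data": {"series": [{"grip":0,"dx":0,"dy":0,"dz":-0.2,"turn":0},{"grip":0,"dx":-4,"dy":0,"dz":0,"turn":0},{"grip":0,"dx":-4,"dy":0,"dz":0,"turn":0},{"grip":0,"dx":-4,"dy":0,"dz":0,"turn":0},{"grip":0,"dx":-4,"dy":0,"dz":0,"turn":0},{"grip":0,"dx":0,"dy":0,"dz":0,"turn":0}]}}

```text
clock: 9.8
tool_pos: [0.4669, 0.046, 0.0386]
eef_rot: [0.103, 0.995, -0.0, -0.0]
contact_force: [-2.9, 0.2, 3.4]
opening: 0.131
```

Request:
{"op": "send_rows", "data": {"series": [{"grip":0,"dx":-4,"dy":0,"dz":0,"turn":0},{"grip":0,"dx":-4,"dy":0,"dz":0,"turn":0},{"grip":0,"dx":-4,"dy":0,"dz":0,"turn":0},{"grip":0,"dx":-4,"dy":0,"dz":0,"turn":0},{"grip":0,"dx":-4,"dy":0,"dz":0,"turn":0},{"grip":0,"dx":0,"dy":0,"dz":0,"turn":0}]}}

```text
clock: 10.4
tool_pos: [0.4865, 0.0419, 0.0387]
eef_rot: [0.103, 0.995, -0.0, -0.0]
contact_force: [-2.1, -0.1, 3.9]
opening: 0.131
```

```bash
python3 - <<'E'
from h import *
st=get_state();print({k:np.round(st[k],4) for k in('clock','tool_pos','eef_rot','contact_force','moment')})
s=snapshot('side')
cv2.imwrite('pics/side3c.png',cv2.resize(s['img'][150:230,200:320,::-1],(780,520),interpolation=cv2.INTER_CUBIC))
s=snapshot('wrist');save(s,'w4.png')
E
```

```text
{'clock': np.float64(10.4), 'tool_pos': array([0.4865, 0.0419, 0.0387]), 'eef_rot': array([ 1.033e-01,  9.947e-01, -1.000e-04, -4.000e-04]), 'contact_force': array([-2.092 , -0.1458,  3.8506]), 'moment': array([ 0.0309,  0.4523, -0.0185])}
```

View pics/side3c.png

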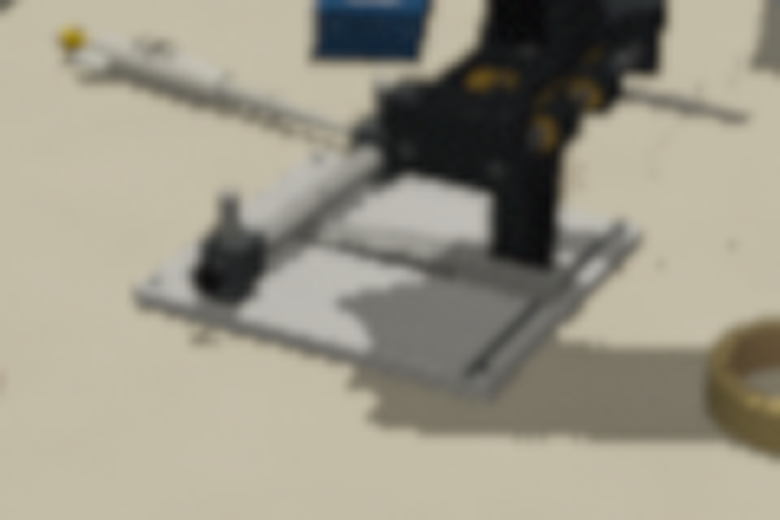

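Request:
{"op": "send_rows", "data": {"series": [{"grip":0.25,"dx":0,"dy":0,"dz":0,"turn":0},{"grip":0.25,"dx":0,"dy":0,"dz":0,"turn":0},{"grip":0.25,"dx":0,"dy":0,"dz":0,"turn":0},{"grip":0.25,"dx":0,"dy":0,"dz":0,"turn":0},{"grip":0.25,"dx":0,"dy":0,"dz":0,"turn":0}]}}

```text
clock: 11.0
tool_pos: [0.4871, 0.0421, 0.0385]
eef_rot: [0.103, 0.995, 0.0, 0.0]
contact_force: [0.0, -1.4, 0.9]
opening: 0.248
```

Request:
{"op": "send_rows", "data": {"force": 30, "series": [{"grip":0,"dx":0,"dy":0,"dz":0,"turn":0},{"grip":0,"dx":0,"dy":0,"dz":0,"turn":0},{"grip":0,"dx":0,"dy":0,"dz":0,"turn":0},{"grip":0,"dx":0,"dy":0,"dz":0,"turn":0},{"grip":0,"dx":0,"dy":0,"dz":0,"turn":0},{"grip":0,"dx":0,"dy":0,"dz":0,"turn":0}]}}

```text
clock: 11.6
tool_pos: [0.4869, 0.0421, 0.0386]
eef_rot: [0.103, 0.995, 0.0, -0.0]
contact_force: [0.3, 0.5, -1.4]
opening: 0.133
```

```bash
cat >st.py <<'E'
from h import *
st=get_state();print({k:np.round(st[k],4) for k in('clock','tool_pos','eef_rot','contact_force','moment','opening')})
p=st['tool_pos'];u=np.array([.979,-.203,0]);print('along',p@u*1000,'lat',(p@np.array([.203,.979,0]))*1000,'Fu',np.array(st['contact_force'])@u)
E
python3 st.py
```

```text
{'clock': np.float64(11.6), 'tool_pos': array([0.4869, 0.0421, 0.0386]), 'eef_rot': array([ 0.1032,  0.9947,  0.    , -0.    ]), 'contact_force': array([ 0.2679,  0.4802, -1.4467]), 'moment': array([-0.0105, -0.0365,  0.0619]), 'opening': np.float64(0.1333)}
along 468.13154769059565 lat 140.04769365164273 Fu 0.16479363456257676
```

Request:
{"op": "send_rows", "data": {"series": [{"grip":0,"dx":-3,"dy":0,"dz":0,"turn":0},{"grip":0,"dx":-3,"dy":0,"dz":0,"turn":0},{"grip":0,"dx":-3,"dy":0,"dz":0,"turn":0},{"grip":0,"dx":0,"dy":0,"dz":0,"turn":0}]}}

```text
clock: 12.0
tool_pos: [0.4965, 0.0401, 0.0386]
eef_rot: [0.103, 0.995, 0.0, 0.0]
contact_force: [0.6, 0.6, -2.3]
opening: 0.136
```

Request:
{"op": "send_rows", "data": {"series": [{"grip":0,"dx":-2,"dy":0,"dz":0,"turn":0},{"grip":0,"dx":-2,"dy":0,"dz":0,"turn":0},{"grip":0,"dx":-1,"dy":0,"dz":0,"turn":0},{"grip":0,"dx":0,"dy":0,"dz":0,"turn":0}]}}

```text
clock: 12.4
tool_pos: [0.5009, 0.0392, 0.0386]
eef_rot: [0.103, 0.995, 0.0, 0.0]
contact_force: [-0.1, 0.4, -0.3]
opening: 0.134
```

Request:
{"op": "send_rows", "data": {"series": [{"grip":0,"dx":-2,"dy":0,"dz":0,"turn":0},{"grip":0,"dx":-2,"dy":0,"dz":0,"turn":0},{"grip":0,"dx":-1,"dy":0,"dz":0,"turn":0},{"grip":0,"dx":0,"dy":0,"dz":0,"turn":0}]}}

```text
clock: 12.8
tool_pos: [0.5058, 0.0382, 0.0386]
eef_rot: [0.103, 0.995, 0.0, 0.0]
contact_force: [-0.6, -0.4, -1.0]
opening: 0.13
```

```bash
python3 st.py
```

```text
{'clock': np.float64(12.8), 'tool_pos': array([0.5058, 0.0382, 0.0386]), 'eef_rot': array([1.033e-01, 9.946e-01, 1.000e-04, 2.000e-04]), 'contact_force': array([-0.6116, -0.4318, -0.9581]), 'moment': array([ 0.0087, -0.0591,  0.0206]), 'opening': np.float64(0.1304)}
along 487.44278009760467 lat 140.03191223723246 Fu -0.5111311884554822
```

Request:
{"op": "send_rows", "data": {"series": [{"grip":0,"dx":-1.5,"dy":0,"dz":0,"turn":0},{"grip":0,"dx":-1.5,"dy":0,"dz":0,"turn":0},{"grip":0,"dx":0,"dy":0,"dz":0,"turn":0}]}}

```text
clock: 13.1
tool_pos: [0.5088, 0.0376, 0.0386]
eef_rot: [0.103, 0.995, 0.0, 0.0]
contact_force: [-0.5, -0.0, -0.7]
opening: 0.13
```

Request:
{"op": "send_rows", "data": {"series": [{"grip":0,"dx":-1.5,"dy":0,"dz":0,"turn":0},{"grip":0,"dx":-1.5,"dy":0,"dz":0,"turn":0},{"grip":0,"dx":0,"dy":0,"dz":0,"turn":0}]}}

```text
clock: 13.4
tool_pos: [0.5117, 0.0369, 0.0386]
eef_rot: [0.103, 0.995, 0.0, 0.0]
contact_force: [0.7, -0.3, -0.1]
opening: 0.132
```

Request:
{"op": "send_rows", "data": {"series": [{"grip":0,"dx":-1.5,"dy":0,"dz":0,"turn":0},{"grip":0,"dx":-1.5,"dy":0,"dz":0,"turn":0},{"grip":0,"dx":0,"dy":0,"dz":0,"turn":0}]}}

```text
clock: 13.7
tool_pos: [0.5147, 0.0363, 0.0386]
eef_rot: [0.103, 0.995, 0.0, 0.0]
contact_force: [-0.4, 0.2, -0.9]
opening: 0.134
```

```bash
python3 st.py
```

```text
{'clock': np.float64(13.7), 'tool_pos': array([0.5147, 0.0363, 0.0386]), 'eef_rot': array([1.033e-01, 9.947e-01, 1.000e-04, 2.000e-04]), 'contact_force': array([-0.3704,  0.2107, -0.9338]), 'moment': array([ 0.0363,  0.0241, -0.0329]), 'opening': np.float64(0.1336)}
along 496.4865880695477 lat 140.03139792198692 Fu -0.4053991155206518
```

Request:
{"op": "send_rows", "data": {"series": [{"grip":0,"dx":-1.5,"dy":0,"dz":0,"turn":0},{"grip":0,"dx":-1.5,"dy":0,"dz":0,"turn":0},{"grip":0,"dx":0,"dy":0,"dz":0,"turn":0}]}}

```text
clock: 14.0
tool_pos: [0.5176, 0.0357, 0.0386]
eef_rot: [0.103, 0.995, 0.0, 0.0]
contact_force: [0.0, 0.3, -1.8]
opening: 0.136
```

Request:
{"op": "send_rows", "data": {"series": [{"grip":0,"dx":-1.5,"dy":0,"dz":0,"turn":0},{"grip":0,"dx":-1.5,"dy":0,"dz":0,"turn":0},{"grip":0,"dx":0,"dy":0,"dz":0,"turn":0}]}}

```text
clock: 14.3
tool_pos: [0.5205, 0.0351, 0.0386]
eef_rot: [0.103, 0.995, 0.0, 0.0]
contact_force: [0.8, 0.3, -1.5]
opening: 0.129
```

```bash
python3 st.py
```

```text
{'clock': np.float64(14.3), 'tool_pos': array([0.5205, 0.0351, 0.0386]), 'eef_rot': array([1.033e-01, 9.946e-01, 1.000e-04, 2.000e-04]), 'contact_force': array([ 0.7872,  0.2627, -1.5001]), 'moment': array([ 0.0074,  0.0268, -0.0611]), 'opening': np.float64(0.1289)}
along 502.4650018659896 lat 139.9981877477913 Fu 0.7173089284330536
```

Request:
{"op": "send_rows", "data": {"series": [{"grip":0,"dx":-1.5,"dy":0,"dz":0,"turn":0},{"grip":0,"dx":-1.5,"dy":0,"dz":0,"turn":0},{"grip":0,"dx":0,"dy":0,"dz":0,"turn":0}]}}

```text
clock: 14.6
tool_pos: [0.5235, 0.0345, 0.0386]
eef_rot: [0.103, 0.995, 0.0, 0.0]
contact_force: [0.3, 0.1, -1.4]
opening: 0.134
```

Request:
{"op": "send_rows", "data": {"series": [{"grip":0,"dx":-1.5,"dy":0,"dz":0,"turn":0},{"grip":0,"dx":-1.5,"dy":0,"dz":0,"turn":0},{"grip":0,"dx":0,"dy":0,"dz":0,"turn":0}]}}

```text
clock: 14.9
tool_pos: [0.5264, 0.0338, 0.0386]
eef_rot: [0.103, 0.995, 0.0, 0.0]
contact_force: [0.1, 0.4, -1.2]
opening: 0.133
```

```bash
python3 st.py; python3 - <<'E'
from h import *
s=snapshot('side')
cv2.imwrite('pics/side4c.png',cv2.resize(s['img'][150:230,200:320,::-1],(780,520),interpolation=cv2.INTER_CUBIC))
E
```

```text
{'clock': np.float64(14.9), 'tool_pos': array([0.5264, 0.0338, 0.0386]), 'eef_rot': array([1.033e-01, 9.946e-01, 1.000e-04, 2.000e-04]), 'contact_force': array([ 0.0504,  0.3515, -1.1555]), 'moment': array([0.0471, 0.0138, 0.009 ]), 'opening': np.float64(0.1327)}
along 508.4718163997591 lat 139.95475682857406 Fu -0.021999666558699584
```

View pics/side4c.png

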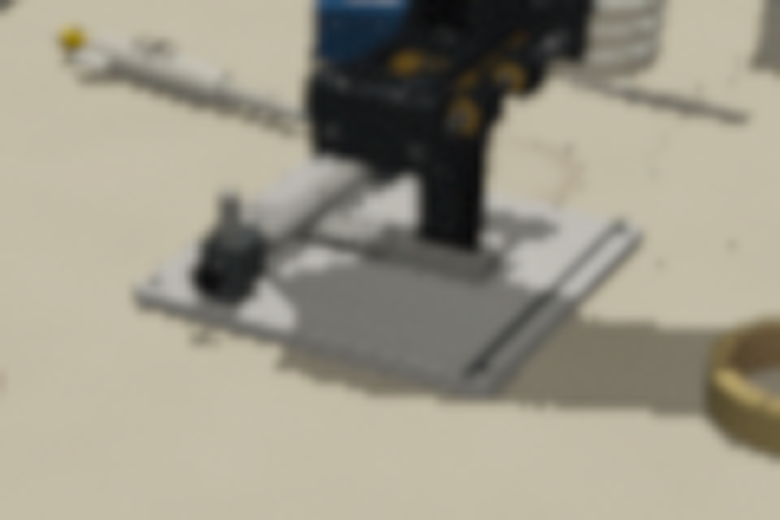

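Request:
{"op": "send_rows", "data": {"series": [{"grip":0,"dx":-1.5,"dy":0,"dz":0,"turn":0},{"grip":0,"dx":-1.5,"dy":0,"dz":0,"turn":0},{"grip":0,"dx":0,"dy":0,"dz":0,"turn":0}]}}

```text
clock: 15.25
tool_pos: [0.5291, 0.0332, 0.0386]
eef_rot: [0.103, 0.995, 0.0, 0.0]
contact_force: [-0.4, -0.5, -0.6]
opening: 0.135
```

Request:
{"op": "send_rows", "data": {"series": [{"grip":0,"dx":-1.5,"dy":0,"dz":0,"turn":0},{"grip":0,"dx":-1,"dy":0,"dz":0,"turn":0},{"grip":0,"dx":0,"dy":0,"dz":0,"turn":0}]}}

```text
clock: 15.55
tool_pos: [0.5296, 0.033, 0.0386]
eef_rot: [0.103, 0.995, -0.0, -0.002]
contact_force: [-5.1, 1.1, 3.7]
opening: 0.13
```

```bash
python3 st.py
```

```text
{'clock': np.float64(15.55), 'tool_pos': array([0.5296, 0.033 , 0.0386]), 'eef_rot': array([ 1.029e-01,  9.947e-01, -3.000e-04, -1.600e-03]), 'contact_force': array([-5.0594,  1.0886,  3.711 ]), 'moment': array([0.2954, 0.8847, 0.001 ]), 'opening': np.float64(0.1302)}
along 511.7498058877227 lat 139.7894513356244 Fu -5.1741309656224495
```

Request:
{"op": "send_rows", "data": {"series": [{"grip":0,"dx":-1,"dy":0,"dz":0,"turn":0},{"grip":0,"dx":0,"dy":0,"dz":0,"turn":0},{"grip":0,"dx":0,"dy":0,"dz":0,"turn":0},{"grip":0,"dx":0,"dy":0,"dz":0,"turn":0}]}}

```text
clock: 15.95
tool_pos: [0.5299, 0.0329, 0.0385]
eef_rot: [0.103, 0.995, -0.0, -0.002]
contact_force: [-6.0, 1.4, 4.6]
opening: 0.128
```

```bash
python3 st.py
```

```text
{'clock': np.float64(15.95), 'tool_pos': array([0.5299, 0.0329, 0.0385]), 'eef_rot': array([ 1.027e-01,  9.947e-01, -4.000e-04, -2.200e-03]), 'contact_force': array([-6.0353,  1.4136,  4.5952]), 'moment': array([0.4043, 1.1771, 0.0394]), 'opening': np.float64(0.1283)}
along 512.0657472413643 lat 139.74492980324447 Fu -6.1955343019267595
```

Request:
{"op": "send_rows", "data": {"series": [{"grip":0.25,"dx":0,"dy":0,"dz":0,"turn":0},{"grip":0.25,"dx":0,"dy":0,"dz":0,"turn":0},{"grip":0.25,"dx":0,"dy":0,"dz":0,"turn":0},{"grip":0.25,"dx":0,"dy":0,"dz":0,"turn":0},{"grip":0.25,"dx":0,"dy":0,"dz":0,"turn":0}]}}

```text
clock: 16.45
tool_pos: [0.5327, 0.0325, 0.0386]
eef_rot: [0.103, 0.995, 0.0, 0.0]
contact_force: [-0.4, 0.8, -1.0]
opening: 0.251
```

```bash
python3 st.py; python3 - <<'E'
from h import *
s=snapshot('side')
cv2.imwrite('pics/side5c.png',cv2.resize(s['img'][150:230,200:320,::-1],(780,520),interpolation=cv2.INTER_CUBIC))
s=snapshot('wrist');save(s,'w5.png')
P,th=wcloud(s)
for r in regions_of(s,'gauge')[:1]:
    m=r['pixels']&(s['depth']>0)&(th<1.3);q=P[m];z=q[(q[:,2]<.04)];print(len(z),cv2.minAreaRect((z[:,:2]*1000).astype(np.float32)),z[:,2].min(),z[:,2].max())
E
```

```text
{'clock': np.float64(16.45), 'tool_pos': array([0.5327, 0.0325, 0.0386]), 'eef_rot': array([1.033e-01, 9.947e-01, 1.000e-04, 3.000e-04]), 'contact_force': array([-0.3847,  0.7869, -0.9552]), 'moment': array([ 0.0103, -0.0342, -0.0235]), 'opening': np.float64(0.2507)}
along 514.9318799068733 lat 139.9344220192812 Fu -0.5363157886000341
2009 ((555.063232421875, 26.75534439086914), (24.261634826660156, 100.13886260986328), 78.47151184082031) 0.00977640037256082 0.03997574279654651
```

View pics/side5c.png

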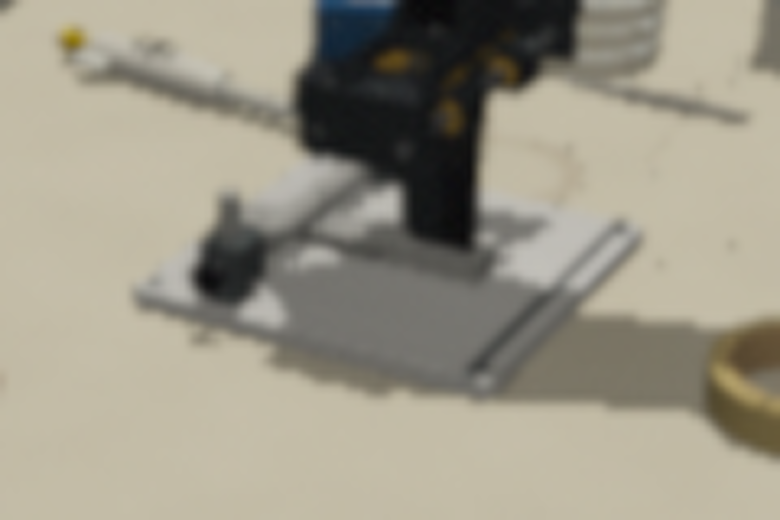

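View pics/w5.png

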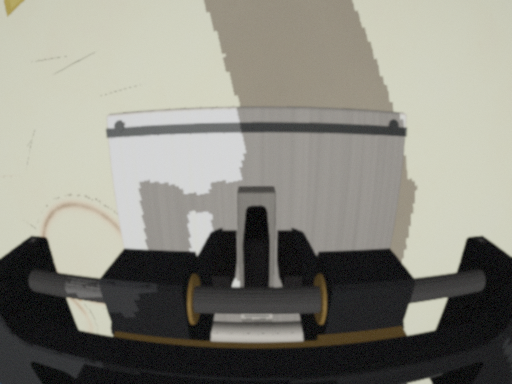

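Request:
{"op": "send_rows", "data": {"force": 20, "series": [{"grip":0.25,"dx":0,"dy":0,"dz":4,"turn":0},{"grip":0.25,"dx":0,"dy":0,"dz":3,"turn":0},{"grip":0,"dx":0,"dy":0,"dz":0,"turn":0},{"grip":0,"dx":0,"dy":0,"dz":0,"turn":0},{"grip":0,"dx":0,"dy":0,"dz":0,"turn":0},{"grip":0,"dx":0,"dy":0,"dz":0,"turn":0},{"grip":0,"dx":0,"dy":0,"dz":0,"turn":0},{"grip":0,"dx":0,"dy":0,"dz":0,"turn":0}]}}

```text
clock: 17.4
tool_pos: [0.5322, 0.0325, 0.0315]
eef_rot: [0.103, 0.995, -0.0, -0.0]
contact_force: [0.3, -0.2, -3.6]
opening: 0.136
```

Request:
{"op": "send_rows", "data": {"series": [{"grip":0,"dx":-1,"dy":0,"dz":0,"turn":0},{"grip":0,"dx":0,"dy":0,"dz":0,"turn":0},{"grip":0,"dx":0,"dy":0,"dz":0,"turn":0}]}}

```text
clock: 17.7
tool_pos: [0.5322, 0.0325, 0.0314]
eef_rot: [0.103, 0.995, -0.0, -0.001]
contact_force: [-4.4, 1.4, -2.4]
opening: 0.133
```

Request:
{"op": "send_rows", "data": {"series": [{"grip":0,"dx":-0.7,"dy":0,"dz":0,"turn":0},{"grip":0,"dx":0,"dy":0,"dz":0,"turn":0},{"grip":0,"dx":0,"dy":0,"dz":0,"turn":0}]}}

```text
clock: 18.0
tool_pos: [0.5328, 0.0323, 0.0314]
eef_rot: [0.103, 0.995, -0.0, -0.001]
contact_force: [-4.8, 1.2, -1.7]
opening: 0.136
```

```bash
python3 st.py
```

```text
{'clock': np.float64(18.0), 'tool_pos': array([0.5328, 0.0323, 0.0314]), 'eef_rot': array([ 1.030e-01,  9.947e-01, -2.000e-04, -1.200e-03]), 'contact_force': array([-4.8366,  1.2343, -1.7136]), 'moment': array([ 0.2194,  1.0042, -0.0142]), 'opening': np.float64(0.136)}
along 515.0196306753742 lat 139.7326921508358 Fu -4.985605941139445
```

Request:
{"op": "send_rows", "data": {"series": [{"grip":0,"dx":-0.8,"dy":0,"dz":0,"turn":0},{"grip":0,"dx":0,"dy":0,"dz":0,"turn":0},{"grip":0,"dx":0,"dy":0,"dz":0,"turn":0}]}}

```text
clock: 18.3
tool_pos: [0.5333, 0.0321, 0.0314]
eef_rot: [0.103, 0.995, -0.0, -0.001]
contact_force: [-5.7, 1.5, -1.8]
opening: 0.136
```

Request:
{"op": "send_rows", "data": {"series": [{"grip":0,"dx":-0.6,"dy":0,"dz":0,"turn":0},{"grip":0,"dx":0,"dy":0,"dz":0,"turn":0},{"grip":0,"dx":0,"dy":0,"dz":0,"turn":0}]}}

```text
clock: 18.6
tool_pos: [0.5335, 0.032, 0.0313]
eef_rot: [0.103, 0.995, -0.0, -0.002]
contact_force: [-5.5, 1.6, -1.3]
opening: 0.134
```

```bash
python3 st.py
```

```text
{'clock': np.float64(18.6), 'tool_pos': array([0.5335, 0.032 , 0.0313]), 'eef_rot': array([ 1.029e-01,  9.947e-01, -4.000e-04, -1.700e-03]), 'contact_force': array([-5.5255,  1.6113, -1.2567]), 'moment': array([ 0.3203,  1.1969, -0.0149]), 'opening': np.float64(0.1339)}
along 515.8178482734711 lat 139.61591697531517 Fu -5.736589750993683
```

Request:
{"op": "send_rows", "data": {"series": [{"grip":0,"dx":-1,"dy":0,"dz":0,"turn":0},{"grip":0,"dx":0,"dy":0,"dz":0,"turn":0},{"grip":0,"dx":0,"dy":0,"dz":0,"turn":0}]}}

```text
clock: 18.9
tool_pos: [0.5341, 0.0318, 0.0313]
eef_rot: [0.103, 0.995, -0.0, -0.002]
contact_force: [-6.6, 1.9, -0.5]
opening: 0.138
```

```bash
python3 st.py
```

```text
{'clock': np.float64(18.9), 'tool_pos': array([0.5341, 0.0318, 0.0313]), 'eef_rot': array([ 1.028e-01,  9.947e-01, -4.000e-04, -2.100e-03]), 'contact_force': array([-6.6481,  1.905 , -0.5303]), 'moment': array([0.3505, 1.2694, 0.074 ]), 'opening': np.float64(0.1378)}
along 516.4120965740769 lat 139.5767011555069 Fu -6.8952046877922815
```

Request:
{"op": "send_rows", "data": {"series": [{"grip":0.4,"dx":0,"dy":0,"dz":0,"turn":0},{"grip":0.4,"dx":0,"dy":0,"dz":0,"turn":0},{"grip":0.4,"dx":0,"dy":0,"dz":0,"turn":0},{"grip":0.4,"dx":0,"dy":0,"dz":0,"turn":0},{"grip":0.4,"dx":0,"dy":0,"dz":0,"turn":0},{"grip":0.4,"dx":0,"dy":0,"dz":0,"turn":0}]}}

```text
clock: 19.5
tool_pos: [0.5367, 0.0317, 0.0317]
eef_rot: [0.103, 0.995, 0.0, 0.0]
contact_force: [-0.3, -0.1, 0.1]
opening: 0.405
```

```bash
python3 st.py
```

```text
{'clock': np.float64(19.5), 'tool_pos': array([0.5367, 0.0317, 0.0317]), 'eef_rot': array([1.033e-01, 9.947e-01, 1.000e-04, 2.000e-04]), 'contact_force': array([-0.3023, -0.1489,  0.1016]), 'moment': array([ 0.0162,  0.0116, -0.012 ]), 'opening': np.float64(0.4045)}
along 518.950778651883 lat 139.95640774038253 Fu -0.2657123573753523
```

Request:
{"op": "send_rows", "data": {"series": [{"grip":0.4,"dx":0,"dy":0,"dz":-10,"turn":0},{"grip":0.4,"dx":0,"dy":0,"dz":-20,"turn":0},{"grip":0.4,"dx":0,"dy":0,"dz":-30,"turn":0},{"grip":0.4,"dx":0,"dy":0,"dz":-30,"turn":0},{"grip":0.4,"dx":0,"dy":0,"dz":-30,"turn":0},{"grip":0.4,"dx":15,"dy":0,"dz":-30,"turn":0},{"grip":0.4,"dx":25,"dy":0,"dz":-20,"turn":0},{"grip":0.4,"dx":25,"dy":0,"dz":0,"turn":0},{"grip":0.4,"dx":0,"dy":0,"dz":0,"turn":0},{"grip":0.4,"dx":0,"dy":0,"dz":0,"turn":0},{"grip":0.4,"dx":0,"dy":0,"dz":0,"turn":0}]}}

```text
clock: 20.6
tool_pos: [0.4737, 0.0449, 0.2018]
eef_rot: [0.104, 0.995, 0.0, 0.001]
contact_force: [0.2, -0.1, 0.9]
opening: 0.401
```

```bash
python3 look.py w6.png; python3 - <<'E'
from h import *
s=snapshot('side')
cv2.imwrite('pics/side6c.png',cv2.resize(s['img'][150:230,200:320,::-1],(780,520),interpolation=cv2.INTER_CUBIC))
P=cloud(s)
m=regions_of(s,'gauge')[0]['pixels']&(s['depth']>0);q=P[m];g=q[q[:,2]>.04];print(g.min(0),g.max(0),cv2.minAreaRect((g[:,:2]*1000).astype(np.float32)))
E
```

```text
{'clock': np.float64(20.6), 'q': array([ 0.04  ,  0.5736, -0.3587,  2.0397,  0.3522,  0.5855,  0.8013]), 'tool_pos': array([0.4737, 0.0449, 0.2018]), 'eef_rot': array([1.035e-01, 9.946e-01, 1.000e-04, 5.000e-04]), 'contact_force': array([ 0.1623, -0.1394,  0.8787]), 'opening': np.float64(0.4014)}
[[-0.979  0.206  0.001]
 [ 0.206  0.979  0.   ]
 [-0.001  0.    -1.   ]]
[0.39909003 0.06096314 0.34716445]
gauge 0.98 [247.1, 199.6, 267.6, 288.5] 1413
grip ((531.5457763671875, 31.869869232177734), (11.19410514831543, 35.09145736694336), 77.64928436279297) 0.07209108454299686
top ((531.7843017578125, 32.002403259277344), (10.5812349319458, 34.73348617553711), 78.10398864746094) 0.07209108454299686
body ((569.7747802734375, 24.5440673828125), (23.264005661010742, 126.99560546875), 77.650634765625) 0.029859724316962658
bed 0.74 [178.8, 154.1, 335.2, 289.0] 14021
((547.4839477539062, 28.963172912597656), (189.5359649658203, 179.39344787597656), 78.11258697509766) 0.011307506761110978
[0.51638753 0.0231992  0.04006582] [0.55281946 0.04202513 0.07442475] ((534.5208740234375, 31.606639862060547), (15.20794677734375, 37.63246154785156), 78.1211929321289)
```

View pics/w6.png

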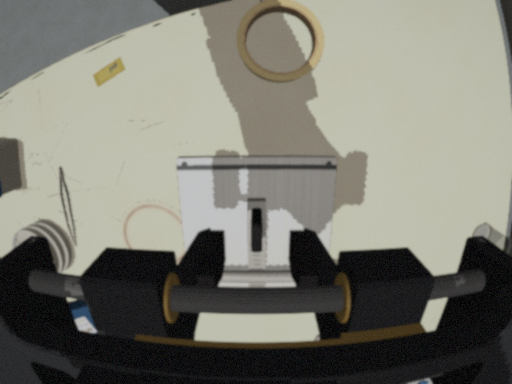

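View pics/side6c.png

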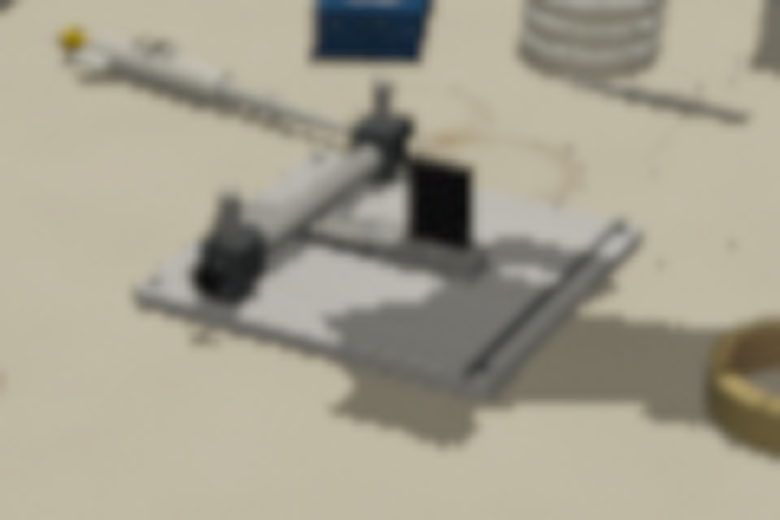

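```bash
python3 - <<'E'
from h import *
s=snapshot('wrist');P,th=wcloud(s)
ok=(s['depth']>0)&(th<1.2)
u=np.array([.979,-.2035]);v=np.array([.2035,.979])
a=P[...,:2]@u*1000-514;l=P[...,:2]@v*1000-139.4;z=P[...,2]*1000
def md(m):return round(float(np.median(z[m&ok])),2),int((m&ok).sum()), round(float(z[m&ok].std()),2)
print('bed L',md((abs(l-35)<12)&(abs(a)<25)),'bed R',md((abs(l+35)<12)&(abs(a)<25)))
print('rear top',md((abs(l)<8)&(a>-24)&(a<-20)),'griptop rear',md((abs(l)<4)&(a>-16)&(a<-4)&(z>65)),'front',md((abs(l)<4)&(a>4)&(a<16)&(z>65)))
print('fwd top',md((abs(l)<8)&(a>20)&(a<28)))
for k in range(30,70,8):print(k,md((abs(l)<8)&(a>k)&(a<k+8)))
for n in('scene','side'):
  s=snapshot(n);Q=cloud(s)
  for o in('marker_b','forceps','beaker_50'):
    for r in regions_of(s,o)[:1]:
      q=Q[r['pixels']&(s['depth']>0)];print(n,o,round(r['score'],2),np.round(np.median(q,0),3))
E
```

```text
bed L (11.29, 719, 0.68) bed R (11.41, 713, 0.7)
rear top (24.73, 73, 5.08) griptop rear (70.29, 90, 0.91) front (70.11, 69, 0.72)
fwd top (25.23, 12, 0.75)
30 (24.6, 10, 0.65)
38 (23.87, 36, 0.65)
46 (23.18, 68, 0.76)
54 (22.35, 63, 0.66)
62 (21.79, 102, 4.07)
scene marker_b 0.7 [0.711 0.26  0.014]
scene forceps 0.62 [0.525 0.028 0.046]
scene beaker_50 0.54 [0.652 0.361 0.029]
side marker_b 0.76 [0.716 0.276 0.014]
side forceps 0.63 [ 0.462 -0.232  0.005]
side beaker_50 0.93 [0.648 0.388 0.039]
```

```bash
python3 -c "
from plant import *
print(finish_job())"
```

```text
the job is handed in; nothing more can be done
None
```

The gauge is lying flat on the bed, wedged under the middle of the bar. I handed the job in at about 21 s, with the arm clear.

- **Inserting it:** I gripped the gauge by its upright grip, set it on the bed in front of the bar and slid it in square. It began to drag with its tip about 51 mm past the bar's centreline. That first push reached about 6 N and tipped the gripper slightly. I let go so the gauge could settle flat, then gripped it lower and pushed again to about 6.9 N before releasing it.
- **Final position:** The wrist camera puts the gauge within about 1 mm of the bar's middle and within about 0.5° of square. The tip is about 54 mm past the bar's centreline. Heights along its top show it flat on the bed within measurement noise.
- **Pressure on the bed:** The first slide briefly pressed on the bed with about 5 N until I regripped. The first push pressed down about as much.
- **Other items:** The marker, forceps and beaker are where they were in the side view. The scene camera's last forceps detection landed on the bed instead; I took that as a false detection.
- **Not checked:** I did not tug the gauge after letting go to confirm it holds. It stayed wedged in the pictures.

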